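# Turn the console turntable until the phone stand faces front

## Robot

A 7-joint arm with a two-finger parallel gripper is mounted at the origin on the work surface. World frame = base frame: x ahead of the robot, y to its left, z up, the work surface at z = 0. Lengths are in m, angles in rad, forces in N, time in s.
With the tool pointing down it reaches from about 0.4 to 0.85 m from the base axis. Payload 6.9 kg.
Tool frame: the origin (TCP) lies where the fingers leave the gripper's body, on its centre line; the fingertips stand 73 mm ahead of it and the grasp point (between the pads) lies arm.grip_point_offset ahead of it (arm.grip_point_offset is the distance from the TCP to the grasp point, in m); y points along the fingers, z is the direction in which the jaws open and shut, and the axes are right-handed (so a half turn about y gives the same grasp; the last joint's range is limited). The gripper opens to 85 mm and grips with 20 to 120 N. Pads are 22 mm wide; open, the fingers measure 114 mm over their backs; the gripper's body (76 mm by 85 mm) begins 54 mm behind the grasp point. The pads swing forward as they close: fully open they stand 13 mm farther back than shut.
Start: joints at [0.105, 0.507, -0.238, 1.5, 0.126, 1.149, -0.155], TCP at [0.625, -0, 0.304] pointing down, gripper open.
Joint ranges: [-3.08, 3.08], [-0.24, 2.05], [-1.43, 1.35], [0, 2.5], [-1.52, 4.66], [0.17, 1.96], [-2.89, 2.89]. Speed limits (rad/s): [2.39, 2.39, 3.14, 3.14, 3.14, 3.14, 3.14].

## Interface

Orientations are given as a unit quaternion [x, y, z, w].
In Python, from station import arm, viewer gives the robot as it stands.
- The arm moves only by the tool drive_tool, never from a script. Its argument "steps" is text: rows parted by semicolons, each of 7 numbers parted by spaces: the closure, from -1 (fully open) to 1 (shut), so that 0 is half open, then the shift along the tool's x, y, z in mm, then the turn, a rotation vector about the tool's x, y, z in degrees. A call has 1 to 5 rows; each row is the pose to reach, as a shift and turn from the pose commanded when the call began, along the tool's axes at that moment; what a row does not reach only later rows make up. A row lasts 1/12 s, in which the tool goes at most 41.7 mm and 7.16 degrees, less where a joint would pass 70% of its speed; a pose out of reach is approached as far as the arm can. A call with a gripper value outside its range is refused whole. The fingers move at their own pace and stop on an object; the grip force is fixed at half the most. Time passes only in rows, so rows that repeat a pose let the fingers close. It gives the time, the measured TCP pose, the force and the opening at its end, in the units of the state.
- arm.get_obs(): the state, without advancing time (a new reading comes with each control period).
- viewer.capture(name): name is "scene" or "side" or "wrist"; returns a dict with "frame" (384x512x3 uint8, red, green, blue), "K" (3x3 intrinsics, pixels), "rvec" (rotation vector, rad) and "tvec" (3), from world to camera coordinates, as OpenCV has them. Camera axes: x right, y down, z forward; pixel columns grow to the right and rows downward; lengths in m; the calibration is good to about 2 mm. A picture is of the moment at which its call begins. There is no depth.
- arm.close_job(): hands the job in, once; it reports no verdict.
The state is a dict: "time_s": time; "joints": joint angles; "qd": joint speeds; "tau": joint torques, N m; "tcp_pos": TCP position; "orientation": TCP orientation; "wrist_force": force on the tool from outside, world axes, zero at the start; "moment": the same for the moment, N m; "grip_width": finger opening in m.
Only numpy, scipy, OpenCV 4.12 (cv2) and the standard library are available. Lean on these libraries where they do the work, as an engineer would, in place of code of your own. Each camera call takes 0.05 s, during which the arm holds its last target. There are 200 camera calls.

## Task

On the hall console, turn the round wooden turntable by gently pushing its scalloped rim with the fingertips until the phone stand is at the front, the side nearest the robot, facing out square to the console's near edge. Then take the hand away and leave the turntable at rest. Do not grasp anything, do not touch or lift the things standing on the turntable, and leave the games console and the key bowl where they are.

Things in the scene. Friction and masses are not known exactly. Their poses are not given: they have to be found in the camera images.
- turntable_base: Fixed aluminium bearing ring under the turntable, 210 mm diameter, 14 mm high, hidden under the disc. Origin at the turntable's axis on the console top (z = 0); it is never turned, so its axes are those of the world. Front means its -x side, towards the robot; the near edge of the console runs along y.
- turntable: Wooden disc turning about a vertical axis without stops. Origin: centre of its top face, 38 mm up; rim from 16 to 38 mm up, open below. Radius 158 mm, plus eight rim lobes: upright cylinders of 40 mm radius centred 148 mm from the axis (outermost 188) at 22.5, 67.5 ... degrees from its own x; hollows between them, 44 mm wide at the bottom, 70 at the mouth, at 0, 45 ... degrees. Bearing friction 0.15 N m (1 N at the rim): stops as the push ends.
- phone_stand: Brushed aluminium phone stand, loose on the disc: base plate 80 by 70 mm, a plate that leans back and a lip at its foot, 105 mm tall. Origin: centre of its underside, 78 mm from the disc's axis on the disc's own -x side (within 3 mm). Its front (lip side, where a phone is set) is its own -x, pointing outwards from the axis within 0.06 rad.
- dice_tower: Plastic dice tower, 70 by 58 mm and 130 mm tall, with a small tray at its foot, loose on the disc about 78 mm from the axis. Origin at the centre of its underside. Not to be touched.
- cartridge_rack: Transparent acrylic rack with four upright grey cartridges, 62 by 72 mm and 80 mm tall, loose on the disc about 78 mm from the axis. Origin at the centre of its underside. Not to be touched.
- elephant: Ceramic elephant figurine, 85 mm long, 50 mm wide and 72 mm tall, loose on the disc about 78 mm from the axis. Origin at the centre of its underside. Not to be touched.
- games_console: Black retro games console with a cartridge plugged into its top, 150 by 200 mm and 77 mm tall, on the console to the left of the turntable. Origin at the centre of its underside. To be left alone.
- key_bowl: Ceramic bowl, 120 mm diameter and 45 mm tall, on the console to the right of the turntable. Origin at the centre of its underside. To be left alone.
There are look-alikes about, which are no part of the job. Leave any purple or yellow look-alike of the phone_stand alone.

How it is judged:
By the outcome, as a careful person would: the job done as asked, in the order asked, and still so for the second after the job is handed in, with the robot touching nothing.
It also fails if it takes over 58 s, if anything falls off the work surface, if the arm or the gripper's body presses on something with over 40 N, if the wrist force passes 120 N, or if a joint passes its speed limit or range.

## Working session

There is one attempt and no reset: what is moved stays moved. The work goes in short steps, Python scripts to look and compute and a tool call to move; the robot and the scene stay as the last step left them, time stands still between calls to the robot, and variables do not carry over. Pictures are saved under pics/ and viewed, about 8 in all and at most 12, crops included, and the job is handed in when it is done.

Besides the shell and the picture viewer there is one more tool, called after "Request:" by a JSON object that holds its "api" and its "payload". drive_tool: Moves the arm, as the interface text tells. Its arguments: {"type":"object","properties":{"steps":{"type":"string"}},"required":["steps"]}

```bash
mkdir -p pics; python3 - <<'E'
from station import arm, viewer
import cv2, numpy as np
o=arm.get_obs(); print(o['time_s'],o['tcp_pos'],o['orientation'],o['grip_width'],arm.grip_point_offset)
fs=[]
for n in("scene","side"):
    c=viewer.capture(n); fs.append(c['frame']); np.savez(f'{n}.npz',**c)
    print(n,c['K'].tolist(),c['rvec'],c['tvec'])
    cv2.imwrite(f'pics/{n}0.png',cv2.cvtColor(cv2.resize(c['frame'],(800,600),interpolation=cv2.INTER_CUBIC),cv2.COLOR_RGB2BGR))
E
```

```text
0.0 [ 6.24623513e-01 -6.35437248e-05  3.03023007e-01] [ 0.50047214 -0.5004269   0.49954146 -0.49955868] 0.0853890623928406 0.0539
scene [[380.8209510424777, 0.0, 253.57506213767007], [0.0, 380.8209510424777, 192.22460258321166], [0.0, 0.0, 1.0]] [ 1.02783361  2.48586626 -0.94334246] [ 0.35337851 -0.23827034  1.60105219]
side [[440.19557638574196, 0.0, 265.5126261422868], [0.0, 440.19557638574196, 187.21632821720405], [0.0, 0.0, 1.0]] [ 0.83862585 -2.45636655  1.22068861] [0.43235747 0.2261719  1.35464839]
```

View pics/scene0.png

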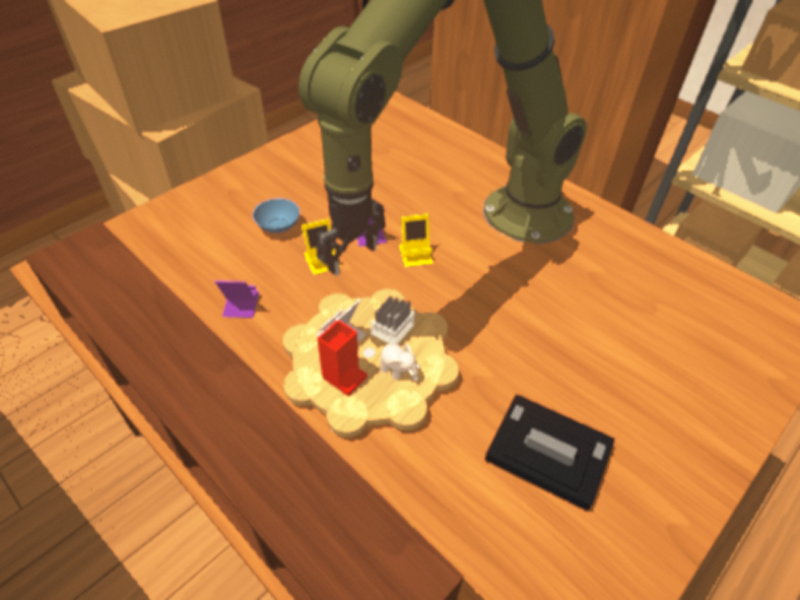

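View pics/side0.png

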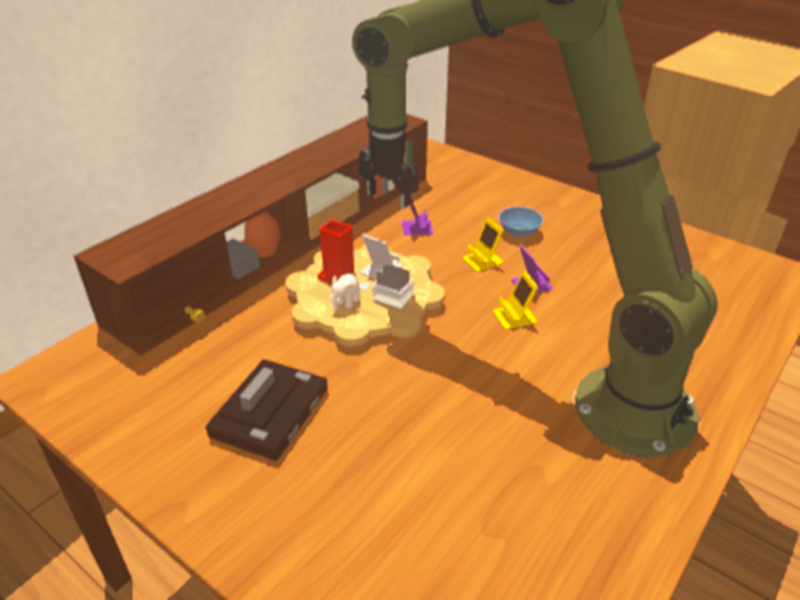

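The scene view shows the scalloped disc centred near (370,362). The grey stand is behind the rack and tower, around (340,318), on the far right side. In the side view the disc is at (365,300) and the stand at (380,255). Next I'll fit the disc pose.

```bash
cat > fit.py <<'E'
import numpy as np, cv2
from scipy.optimize import minimize
LA=np.deg2rad(22.5+45*np.arange(8))
def outline(th):
    a=np.linspace(0,2*np.pi,721); r=np.full(a.shape,.158)
    for l in LA+th:
        d=a-l; s=.148*np.sin(d); ok=(np.abs(s)<.04)&(np.cos(d)>0)
        r[ok]=np.maximum(r[ok],.148*np.cos(d[ok])+np.sqrt(.04**2-s[ok]**2))
    return np.c_[r*np.cos(a),r*np.sin(a)]
def proj(c,P): return cv2.projectPoints(np.float64(P).reshape(-1,1,3),c['rvec'],c['tvec'],c['K'],None)[0].reshape(-1,2)
def mask(c):
    h=cv2.cvtColor(c['frame'],cv2.COLOR_RGB2HSV).astype(int)
    m=((h[...,0]>=18)&(h[...,0]<=30)&(h[...,1]>60)&(h[...,1]<190)&(h[...,2]>70)).astype(np.uint8)
    return m
def model(c,p,S=4):
    o=outline(p[2])+p[:2]; M=np.zeros((384*S,512*S),np.uint8)
    pt=[proj(c,np.c_[o,np.full(len(o),z)]) for z in np.linspace(.016,.038,4)]
    for q in pt: cv2.fillPoly(M,[np.int32(np.round((q+.5)*S*16))],1,shift=4)
    return cv2.resize(M.astype(np.float32),(512,384),interpolation=cv2.INTER_AREA)
def comp(c,p0):
    # disc mask limited near p0; unknown: standing objects (non-disc pixels inside)
    m=mask(c); n,l,st,ce=cv2.connectedComponentsWithStats(m)
    q=proj(c,[[p0[0],p0[1],.038]])[0]
    k=min((i for i in range(1,n) if st[i,4]>300),key=lambda i:np.hypot(*(ce[i]-q)))
    m=(l==k).astype(np.uint8)
    h=cv2.findContours(m,cv2.RETR_EXTERNAL,cv2.CHAIN_APPROX_NONE)[0]
    cv2.drawContours(m,h,-1,1,-1)
    return m
def fit(caps,p0,fixc=False):
    ms=[comp(c,p0) for c in caps]
    obj=[]
    for c in caps: # objects & robot: not orange table, not disc
        h=cv2.cvtColor(c['frame'],cv2.COLOR_RGB2HSV).astype(int)
        ob=(~((h[...,0]>=8)&(h[...,0]<=30)&(h[...,1]>60))).astype(np.uint8)
        obj.append(cv2.dilate(ob,np.ones((3,3)))==0)
    f=lambda p:sum((np.abs(model(c,p)-m)*o).sum() for c,m,o in zip(caps,ms,obj))
    g=(lambda p:f([p0[0],p0[1],p[2]])) if fixc else f
    best=min(((g([p0[0],p0[1],t]),t) for t in np.deg2rad(np.arange(-22.5,22.5,3))+p0[2]))
    s=[.01,.01,.05]; x0=np.r_[p0[:2],best[1]]
    r=minimize(g,x0,method='Nelder-Mead',options=dict(initial_simplex=np.vstack([x0]+[x0+np.eye(3)[i]*s[i] for i in range(3)]),xatol=1e-4,fatol=.1))
    return r.x,r.fun,ms
def back(c,uv,z):
    R=cv2.Rodrigues(c['rvec'])[0]; t=np.ravel(c['tvec']); d=R.T@np.linalg.inv(c['K'])@[*uv,1]; C=-R.T@t
    return C+d*(z-C[2])/d[2]
E
python3 - <<'E'
from fit import *
cs=[dict(np.load(f'{n}.npz')) for n in('scene','side')]
k=512/800
print(back(cs[0],(370*k,362*k),.038),back(cs[1],(365*k,300*k),.038))
for n,c,pts in(('scene',cs[0],[(407,408),(440,370),(425,328),(600,350),(355,312)]),('side',cs[1],[(310,315),(430,298),(407,310),(450,400)])):
    h=cv2.cvtColor(c['frame'],cv2.COLOR_RGB2HSV)
    print(n,[h[int(y*k),int(x*k)].tolist() for x,y in pts])
p0=np.r_[back(cs[0],(370*k,362*k),.038)[:2],0]
for sel in([0],[1],[0,1]):
    x,f,ms=fit([cs[i] for i in sel],p0); print(x[:2],np.rad2deg(x[2]),f,[m.sum() for m in ms])
ims=[]
for c,m,(u,v) in zip(cs,[comp(c,p0) for c in cs],[(235,225),(235,185)]):
    im=c['frame'][v-65:v+65,u-70:u+70]; im=cv2.resize(im,None,fx=4,fy=4,interpolation=cv2.INTER_CUBIC)
    o=outline(x[2])+x[:2]
    for z,col in((.038,(0,255,255)),(.016,(255,0,255))):
        q=(proj(c,np.c_[o,np.full(len(o),z)])-[u-70,v-65]+.5)*4; cv2.polylines(im,[np.int32(q)],True,col,1)
    ims.append(im)
im=cv2.resize(np.vstack(ims),(323,600)) if 0 else np.hstack(ims); im=cv2.resize(im,(800,372))
cv2.imwrite('pics/fit0.png',im[...,::-1])
E
```

```text
[0.6631691 0.0830401 0.038    ] [0.60694227 0.10380747 0.038     ]
scene [[24, 125, 253], [27, 106, 254], [17, 144, 168], [15, 179, 241], [18, 130, 229]]
side [[24, 136, 253], [23, 142, 252], [17, 153, 163], [17, 195, 249]]
[0.64180625 0.05393341] 8.024267422263895 1568.125 [np.uint64(4108)]
[0.66677614 0.0463526 ] 9.12061706817323 1670.4375 [np.uint64(1640)]
[0.64688623 0.05643695] 8.488191931436743 3521.3125 [np.uint64(4108), np.uint64(1640)]
```

View pics/fit0.png

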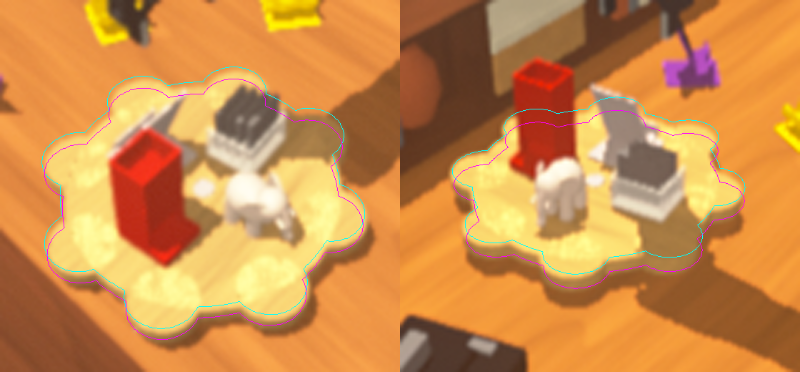

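The overlay sits about 10 px too high and too far right, because shadowed parts of the disc fall outside my colour mask. I'll switch to saturation to separate disc from table.

```bash
python3 - <<'E'
s=open('fit.py').read()
a=s.index("    m=((h["); b=s.index("    return m\ndef model")
s=s[:a]+"    m=((h[...,0]>=14)&(h[...,0]<=32)&(h[...,1]>50)&(h[...,1]<167)&(h[...,2]>70)).astype(np.uint8)\n"+s[b:]
open('fit.py','w').write(s)
E
cat >> fit.py <<'E'
def overlay(cs,x,name,ws,extra=()):
    ims=[]
    for c,(u,v) in zip(cs,ws):
        im=np.ascontiguousarray(cv2.resize(c['frame'][v-65:v+65,u-70:u+70],None,fx=4,fy=4,interpolation=cv2.INTER_CUBIC))
        o=outline(x[2])+x[:2]
        for z,col in((.038,(0,255,255)),(.016,(255,0,255))):
            q=(proj(c,np.c_[o,np.full(len(o),z)])-[u-70,v-65]+.5)*4; cv2.polylines(im,[np.int32(q)],True,col,1)
        for e in extra:
            q=(proj(c,e)-[u-70,v-65]+.5)*4; cv2.polylines(im,[np.int32(q)],True,(0,0,255),1)
        ims.append(im)
    cv2.imwrite(name,cv2.resize(np.hstack(ims),(800,372))[...,::-1])
E
python3 - <<'E'
from fit import *
cs=[dict(np.load(f'{n}.npz')) for n in('scene','side')]
p0=np.r_[.645,.06,0]
for sel in([0],[1],[0,1]):
    x,f,ms=fit([cs[i] for i in sel],p0); print(x[:2],np.rad2deg(x[2]),f,[m.sum() for m in ms])
overlay(cs,x,'pics/fit1.png',[(235,225),(235,185)])
E
```

```text
[0.64745967 0.06226406] 7.8074315389302695 248.8125 [np.uint64(7464)]
[0.64737229 0.06197878] 7.867903078474332 270.3125 [np.uint64(3579)]
[0.64746436 0.06201618] 7.8494563109620845 520.75 [np.uint64(7464), np.uint64(3579)]
```

View pics/fit1.png

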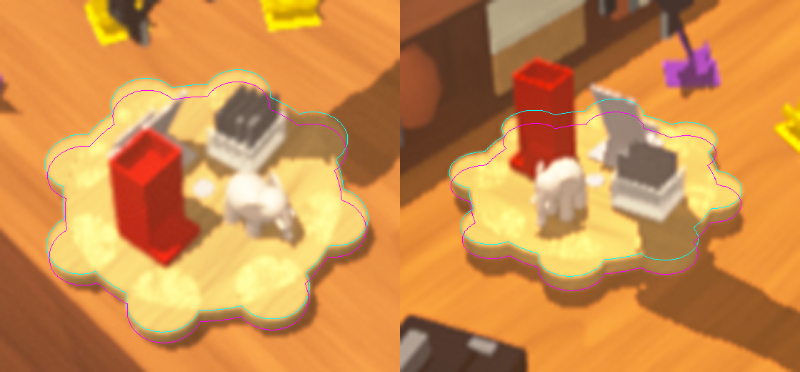

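Both views agree: centre (0.6475, 0.062), angle 7.85° mod 45, and the outline matches. Now I'll find which hollow direction carries the stand.

```bash
cat >> fit.py <<'E'
def rect(cx,cy,yaw,lx,ly,z):
    c,s=np.cos(yaw),np.sin(yaw); return [[cx+c*a-s*b,cy+s*a+c*b,z] for a,b in((-lx,-ly),(lx,-ly),(lx,ly),(-lx,ly))]
def stand(x,d,r=.078,dy=0):
    cx,cy=x[0]+r*np.cos(d),x[1]+r*np.sin(d); y=d+np.pi+dy
    return rect(cx,cy,y,.04,.035,.038)
E
python3 - <<'E'
from fit import *
cs=[dict(np.load(f'{n}.npz')) for n in('scene','side')]
x=np.array([.6475,.062,np.deg2rad(7.85)])
for k in (-127,-82.15,-37.15,7.85):
    print(k,[ ((proj(c,stand(x,np.deg2rad(k))).mean(0)-w+[70,65])*4*800/1120).round().tolist() for c,w in zip(cs,[(235,225),(235,185)])])
overlay(cs,x,'pics/fit2.png',[(235,225),(235,185)],[stand(x,np.deg2rad(k)) for k in(-82.15,-37.15)])
E
```

```text
-127 [[195.0, 134.0], [253.0, 169.0]]
-82.15 [[150.0, 154.0], [225.0, 147.0]]
-37.15 [[133.0, 194.0], [181.0, 144.0]]
7.85 [[158.0, 232.0], [143.0, 160.0]]
```

View pics/fit2.png

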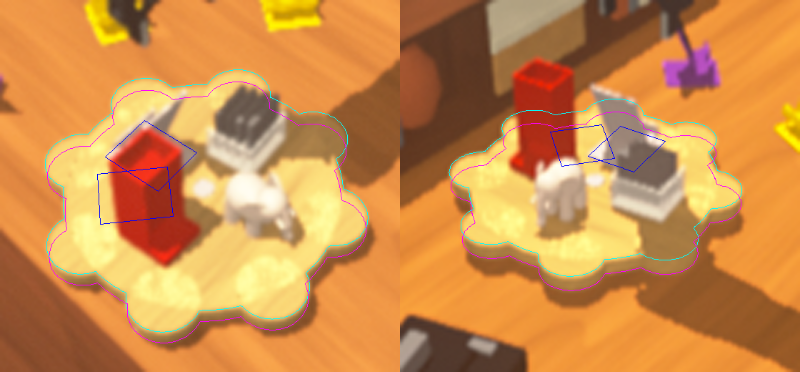

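The stand is in the −82° direction: its base corners line up with the rectangle at scene (107,155) and side (655,150). It needs a turn of about −98°, clockwise from above. One hollow, at −127°, can be pushed all the way round the front to about +135°. Before that I'll check the obstacles and compute the start pose.

```bash
python3 - <<'E'
from fit import *
cs=[dict(np.load(f'{n}.npz')) for n in('scene','side')]
k=512/800
for n,i,uv,z in(('yelA',0,(322,268),0),('yelA',1,(482,262),0),('yelB',0,(417,257),0),('yelB',1,(516,320),0),('purp',0,(372,243),0),('purp',1,(540,287),0),('cons',0,(550,450),.05),('cons',1,(268,410),.05),('bowl',0,(277,217),.04),('purp2',0,(240,312),0)):
    print(n,back(cs[i],np.array(uv)*k,z).round(3)[:2])
E
cat > pose.py <<'E'
import sys,numpy as np
from scipy.spatial.transform import Rotation as R
from station import arm
C=np.array([.6475,.062])
def target(phi,r,tilt,ztip,L=.073):
    # tool y = pointing; z = jaw (inward radial); tilt leans the body outwards
    phi=np.deg2rad(phi);t=np.deg2rad(tilt); o=np.array([np.cos(phi),np.sin(phi),0]); Z=np.array([0,0,1.])
    y=-np.cos(t)*Z-np.sin(t)*o; z=-np.cos(t)*o+np.sin(t)*Z; x=np.cross(y,z)
    p=np.r_[C+r*o[:2],ztip]-L*y
    return p,R.from_matrix(np.c_[x,y,z])
def rel(p,q,p0,q0): return (q0.inv().apply(p-p0)*1000).round(1),(q0.inv()*q).as_rotvec(degrees=True).round(2)
if __name__=='__main__':
    o=arm.get_obs(); p0=np.array(o['tcp_pos']);q0=R.from_quat(o['orientation'])
    a=list(map(float,sys.argv[1:]))
    p,q=target(*a); print('t',o['time_s'],'tcp',p0.round(4),'F',np.round(o['wrist_force'],1),'j',np.round(o['joints'],2),'target',p.round(4)); print(*rel(p,q,p0,q0))
    tip=p0+.073*q0.apply([0,1,0]); d=tip[:2]-C; print('tip',tip.round(4),'phi',np.rad2deg(np.arctan2(d[1],d[0])).round(2),'r',np.hypot(*d).round(4))
E
python3 pose.py -127 .25 25 .13; python3 pose.py -127 .178 25 .022
python3 - <<'E'
from pose import *
a=target(-127,.178,25,.022)
for d in(3,6,9,12,15): print(*rel(*target(-127-d,.178,25,.022),*a))
E
```

```text
yelA [ 0.534 -0.223]
yelA [ 0.509 -0.235]
yelB [ 0.34  -0.088]
yelB [ 0.322 -0.089]
purp [ 0.385 -0.203]
purp [ 0.341 -0.233]
cons [0.573 0.459]
cons [0.522 0.476]
bowl [ 0.52  -0.409]
purp2 [ 0.758 -0.245]
t 0.1 tcp [ 0.6247 -0.      0.3031] F [-0.4  1.7  0.3] j [ 0.11  0.51 -0.24  1.5   0.13  1.15 -0.15] target [ 0.4785 -0.1623  0.1962]
[ 162.3  107.2 -146. ] [ 23.26 -52.14  11.51]
tip [ 0.6245 -0.      0.2301] phi -110.3 r 0.0662
t 0.1 tcp [ 0.6247 -0.      0.3031] F [-0.4  1.7  0.3] j [ 0.11  0.51 -0.24  1.5   0.13  1.15 -0.15] target [ 0.5218 -0.1048  0.0882]
[ 104.8  215.1 -102.5] [ 23.26 -52.14  11.51]
tip [ 0.6245 -0.      0.2301] phi -110.3 r 0.0662
[-10.9   0.1   0.3] [-0.    2.72 -1.27]
[-21.8   0.5   1. ] [-0.    5.44 -2.54]
[-32.7   1.1   2.3] [-0.    8.16 -3.8 ]
[-43.4   1.9   4.1] [-0.   10.88 -5.07]
[-54.1   3.    6.4] [ 0.   13.59 -6.34]
```

Starting at −127° would bring the gripper body close to a yellow stand at (0.52, −0.23). So I'll make two strokes of about 49° across the front instead, both starting near −172°.

```bash
python3 pose.py -172 .178 25 .13
```

```text
t 0.1 tcp [ 0.6247 -0.      0.3031] F [-0.4  1.7  0.3] j [ 0.11  0.51 -0.24  1.5   0.13  1.15 -0.15] target [0.4407 0.0329 0.1962]
[ -33.   107.3 -183.8] [25.05 -7.87  1.74]
tip [ 0.6245 -0.      0.2301] phi -110.3 r 0.0662
```

Request:
{"api": "drive_tool", "payload": {"steps": "1 -7 0 -40 6 -2 0.4; 1 -14 0 -80 12 -4 0.8; 1 -21 0 -120 18 -6 1.2; 1 -28 10 -160 24 -7.9 1.7; 1 -33 40 -184 25 -7.9 1.7"}}

```text
time_s: 0.52
tcp_pos: [0.4382, 0.0326, 0.2665]
orientation: [-0.403, 0.349, -0.555, 0.639]
wrist_force: [1.0, -1.8, -2.3]
grip_width: 0.0255
```

```bash
python3 pose.py -172 .178 25 .07
```

```text
t 0.5167 tcp [0.4382 0.0326 0.2665] F [ 1.  -1.8 -2.3] j [ 0.13  0.12 -0.29  2.32  0.16  0.26 -0.16] target [0.4407 0.0329 0.1362]
[ -0.3 118.7 -54. ] [-0.58  0.13  0.09]
tip [0.4694 0.0369 0.2007] phi -171.97 r 0.1798
```

Request:
{"api": "drive_tool", "payload": {"steps": "1 0 35 -15 0 0 0; 1 0 70 -31 0 0 0; 1 0 105 -47 0 0 0; 1 0 119 -54 0 0 0; 1 0 119 -54 0 0 0"}}

```text
time_s: 0.93
tcp_pos: [0.4425, 0.017, 0.2104]
orientation: [-0.419, 0.346, -0.565, 0.62]
wrist_force: [0.7, 0.4, 0.3]
grip_width: 0.0
```

```bash
python3 pose.py -172 .178 25 .024; python3 - <<'E'
from fit import *
from station import viewer
cs=[viewer.capture(n) for n in('scene','side')]
overlay(cs,[.6475,.062,np.deg2rad(7.85)],'pics/near.png',[(235,215),(245,175)])
E
```

```text
t 0.9333 tcp [0.4425 0.017  0.2104] F [0.7 0.4 0.3] j [ 0.27  0.26 -0.48  2.39  1.08  0.21 -1.08] target [0.4407 0.0329 0.0902]
[-21.4 109.  -48.8] [0.85 0.13 2.77]
tip [0.4725 0.0177 0.1439] phi -165.79 r 0.1805
```

View pics/near.png

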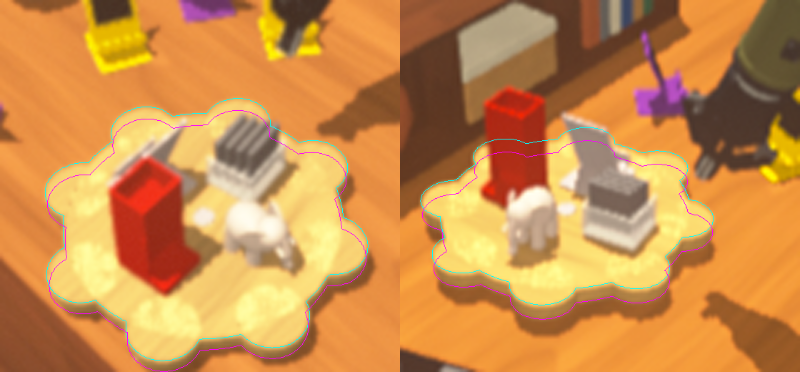

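The picture shows the hand clear in front of the disc, with nothing moved. Joint 6 is near its lower limit, so I'll use a smaller tilt of 8° and keep r at 0.182.

```bash
python3 pose.py -172 .182 8 .13
```

```text
t 1.0333 tcp [0.442  0.0166 0.2095] F [-0.5  0.5 -0.3] j [ 0.27  0.26 -0.48  2.39  1.08  0.21 -1.08] target [0.4572 0.0353 0.2023]
[-17.   13.   13.3] [-15.98  -0.24   2.78]
tip [0.4718 0.0172 0.1429] phi -165.7 r 0.1813
```

Request:
{"api": "drive_tool", "payload": {"steps": "1 -4 3 3 -4 0 0.7; 1 -8 6 7 -8 0 1.4; 1 -13 10 10 -12 0 2; 1 -17 13 13 -16 0 2.8; 1 -17 13 13 -16 0 2.8"}}

```text
time_s: 1.45
tcp_pos: [0.4594, 0.0372, 0.204]
orientation: [-0.492, 0.434, -0.494, 0.57]
wrist_force: [1.0, 0.5, -0.1]
grip_width: -0.0001
```

```bash
python3 pose.py -172 .182 8 .022
```

```text
t 1.45 tcp [0.4594 0.0372 0.204 ] F [ 1.   0.5 -0.1] j [ 0.47  0.42 -0.83  2.15  0.56  0.63 -0.6 ] target [0.4572 0.0353 0.0943]
[  2.6 108.3 -17.6] [ 0.01 -0.31 -0.44]
tip [0.4693 0.0392 0.1317] phi -172.71 r 0.1796
```

Request:
{"api": "drive_tool", "payload": {"steps": "1 1 30 -5 0 0 0; 1 1 60 -10 0 0 0; 1 2 90 -15 0 0 0; 1 2 108 -18 0 0 0; 1 2 108 -18 0 0 0"}}

```text
time_s: 1.87
tcp_pos: [0.4528, 0.0337, 0.0918]
orientation: [-0.495, 0.432, -0.495, 0.569]
wrist_force: [-0.9, -0.3, -0.5]
grip_width: 0.0001
```

```bash
python3 pose.py -172 .182 8 .022
python3 - <<'E'
from pose import *
a=target(-127,.182,8,.022)
for d in(2.5,5,7.5,10,12.5,15): print(d,*rel(*target(-127-d,.182,8,.022),*a))
E
```

```text
t 1.8667 tcp [0.4528 0.0337 0.0918] F [-0.9 -0.3 -0.5] j [ 0.2   0.57 -0.48  2.29  0.94  0.32 -0.95] target [0.4572 0.0353 0.0943]
[-1.  -1.8  4.9] [ 0.14 -0.18 -0.13]
tip [0.4627 0.0352 0.0195] phi -171.76 r 0.1867
2.5 [-8.4  0.   0.2] [ 0.    2.48 -0.35]
5 [-16.7   0.1   0.7] [-0.    4.95 -0.7 ]
7.5 [-25.1   0.2   1.6] [-0.    7.43 -1.04]
10 [-33.4   0.4   2.9] [-0.    9.9  -1.39]
12.5 [-41.6   0.6   4.5] [ 0.   12.38 -1.74]
15 [-49.7   0.9   6.5] [ 0.   14.85 -2.09]
```

Request:
{"api": "drive_tool", "payload": {"steps": "1 -1 -2 4 0 0 0; 1 -9 -2 7 0 2.5 -0.3; 1 -17 -2 8 0 5 -0.7; 1 -26 -2 9 0 7.4 -1; 1 -34 -2 10 0 9.9 -1.4"}}

```text
time_s: 2.28
tcp_pos: [0.461, 0.0689, 0.0996]
orientation: [0.452, -0.473, 0.545, -0.524]
wrist_force: [0.3, -0.4, -1.0]
grip_width: 0.0003
```

```bash
python3 pose.py 178 .18 8 .022
```

```text
t 2.2833 tcp [0.461  0.0689 0.0996] F [ 0.3 -0.4 -1. ] j [ 0.07  0.56 -0.43  2.25  0.87  0.35 -1.15] target [0.4575 0.0686 0.0943]
[ 0.5  4.8 -4.2] [-0.27 -0.45 -0.12]
tip [0.4715 0.0687 0.0274] phi 177.81 r 0.1762
```

Request:
{"api": "drive_tool", "payload": {"steps": "1 -8 2 -1 0 2.5 -0.3; 1 -17 4 -1 0 5 -0.7; 1 -25 4 0 0 7.4 -1; 1 -33 4 1 0 9.9 -1.4; 1 -41 4 3 0 12.4 -1.7"}}

```text
time_s: 2.7
tcp_pos: [0.4656, 0.11, 0.0961]
orientation: [0.398, -0.521, 0.598, -0.462]
wrist_force: [-1.7, -1.0, -1.2]
grip_width: 0.0002
```

```bash
python3 pose.py 165.5 .18 8 .022; python3 - <<'E'
from fit import *
from station import viewer
cs=[viewer.capture(n) for n in('scene','side')]
for p in (7.85,-5,-10):
  x,f,_=fit(cs[:1],[.6475,.062,np.deg2rad(p)],True); print(np.rad2deg(x[2]),f)
E
```

```text
t 2.7 tcp [0.4656 0.11   0.0961] F [-1.7 -1.  -1.2] j [-0.09  0.57 -0.35  2.22  0.8   0.37 -1.39] target [0.4634 0.1096 0.0943]
[ 1.   1.5 -2.3] [-0.15 -0.45 -0.22]
tip [0.4757 0.1077 0.0238] phi 165.11 r 0.1778
-7.263071035308261 121.0
-7.260442768377122 121.0
-7.263416851080282 121.0
```

Force is low, and the disc has turned to −7.3°, following the finger with a constant lag of 7.6°. I'll continue the stroke.

Request:
{"api": "drive_tool", "payload": {"steps": "1 -8 1 -1 0 2.5 -0.3; 1 -17 1 -1 0 5 -0.7; 1 -25 1 0 0 7.4 -1; 1 -33 1 1 0 9.9 -1.4; 1 -41 1 3 0 12.4 -1.7"}}

```text
time_s: 3.22
tcp_pos: [0.4787, 0.148, 0.0948]
orientation: [0.339, -0.561, 0.644, -0.394]
wrist_force: [-1.4, -1.1, -0.8]
grip_width: -0.0001
```

Request:
{"api": "drive_tool", "payload": {"steps": "1 -8 0 0 0 2.5 -0.3; 1 -17 0 1 0 5 -0.7; 1 -25 0 2 0 7.4 -1; 1 -33 0 3 0 9.9 -1.4; 1 -41 0 5 0 12.4 -1.7"}}

```text
time_s: 3.63
tcp_pos: [0.5017, 0.1824, 0.0955]
orientation: [0.277, -0.596, 0.682, -0.321]
wrist_force: [-2.1, 0.3, -1.0]
grip_width: -0.0001
```

```bash
python3 pose.py 140.5 .18 8 .022
```

```text
t 3.6333 tcp [0.5017 0.1824 0.0955] F [-2.1  0.3 -1. ] j [-0.28  0.62 -0.28  2.03  0.6   0.52 -1.72] target [0.5008 0.183  0.0943]
[ 0.2  1.1 -1.3] [ 0.11 -0.38 -0.25]
tip [0.5097 0.1763 0.0232] phi 140.34 r 0.179
```

Request:
{"api": "drive_tool", "payload": {"steps": "1 -8 0 0 0 2.5 -0.3; 1 -17 0 0 0 5 -0.7; 1 -25 0 1 0 7.4 -1; 1 -33 0 2 0 9.9 -1.4; 1 -41 0 4 0 12.4 -1.7"}}

```text
time_s: 4.05
tcp_pos: [0.5311, 0.2114, 0.0964]
orientation: [0.21, -0.623, 0.713, -0.245]
wrist_force: [-1.7, -0.7, -2.2]
grip_width: 0.0002
```

Request:
{"api": "drive_tool", "payload": {"steps": "1 6 0 0 0 0 0; 1 12 -20 -3 0 0 0; 1 12 -55 -8 0 0 0; 1 12 -95 -14 0 0 0; 1 12 -120 -18 0 0 0"}}

```text
time_s: 4.47
tcp_pos: [0.4994, 0.2311, 0.2153]
orientation: [0.21, -0.622, 0.712, -0.247]
wrist_force: [1.0, 0.6, -0.5]
grip_width: -0.0003
```

```bash
python3 pose.py 180 .182 8 .13; python3 - <<'E'
from fit import *
from station import viewer
cs=[viewer.capture(n) for n in('scene','side')]
for i in(0,1):
  x,f,_=fit(cs[i:i+1],[.6475,.062,np.deg2rad(-45)],True); print(np.rad2deg(x[2]),f)
E
```

```text
t 4.4667 tcp [0.4994 0.2311 0.2153] F [ 1.   0.6 -0.5] j [-0.32  0.48 -0.33  1.85  0.39  0.86 -1.79] target [0.4553 0.062  0.2023]
[138.7  26.3 103.8] [ -0.07 -51.69   6.76]
tip [0.506  0.2236 0.143 ] phi 131.22 r 0.2148
-46.392238840614866 99.875
-46.123305254537456 618.625
```

Request:
{"api": "drive_tool", "payload": {"steps": "1 14 2 8 0 -5.2 0.7; 1 28 4 18 0 -10.4 1.4; 1 42 6 28 0 -15.6 2.1; 1 56 8 39 0 -20.8 2.8; 1 70 10 50 0 -26 3.4"}}

```text
time_s: 4.98
tcp_pos: [0.4748, 0.146, 0.208]
orientation: [0.349, -0.556, 0.639, -0.402]
wrist_force: [0.9, -0.9, 0.6]
grip_width: -0.0006
```

```bash
python3 pose.py 179 .182 8 .13
```

```text
t 4.9833 tcp [0.4748 0.146  0.208 ] F [ 0.9 -0.9  0.6] j [-0.08  0.41 -0.46  2.04  0.46  0.7  -1.29] target [0.4554 0.0654 0.2023]
[81.1  8.1 16.5] [  0.   -24.47   3.41]
tip [0.4839 0.1416 0.1357] phi 154.05 r 0.1819
```

Request:
{"api": "drive_tool", "payload": {"steps": "1 17 2 2 0 -5.4 0.7; 1 35 4 5 0 -10.8 1.5; 1 52 5 9 0 -16 2.2; 1 70 7 14 0 -21.5 3; 1 81 8 16 0 -24.5 3.4"}}

```text
time_s: 5.4
tcp_pos: [0.454, 0.0644, 0.202]
orientation: [0.46, -0.468, 0.539, -0.528]
wrist_force: [0.2, -0.9, 0.2]
grip_width: -0.0
```

```bash
python3 pose.py 178 .181 8 .022
```

```text
t 5.4 tcp [0.454  0.0644 0.202 ] F [ 0.2 -0.9  0.2] j [ 0.24  0.38 -0.61  2.16  0.48  0.59 -0.73] target [0.4565 0.0687 0.0943]
[ -4.4 107.  -12.6] [ 0.03  0.94 -0.05]
tip [0.4641 0.0642 0.1297] phi 179.33 r 0.1834
```

Request:
{"api": "drive_tool", "payload": {"steps": "1 -1 30 -2 0 0 0; 1 -2 60 -5 0 0.5 0; 1 -4 90 -8 0 1 0; 1 -4 106 -10 0 1 0; 1 -4 106 -10 0 1 0"}}

```text
time_s: 5.82
tcp_pos: [0.4583, 0.0706, 0.0935]
orientation: [0.456, -0.475, 0.542, -0.522]
wrist_force: [-0.6, -0.9, 0.3]
grip_width: 0.0004
```

```bash
python3 pose.py 178 .179 8 .022
```

```text
t 5.8167 tcp [0.4583 0.0706 0.0935] F [-0.6 -0.9  0.3] j [-0.    0.56 -0.33  2.26  0.78  0.3  -1.05] target [0.4585 0.0686 0.0943]
[ 2.  -0.8  0.3] [ 0.29 -0.24 -0.07]
tip [0.4681 0.0704 0.0211] phi 177.33 r 0.1796
```

Request:
{"api": "drive_tool", "payload": {"steps": "1 -8 0 0 0 2.5 -0.3; 1 -17 0 0 0 5 -0.7; 1 -25 0 1 0 7.4 -1; 1 -33 0 2 0 9.9 -1.4; 1 -41 0 4 0 12.4 -1.7"}}

```text
time_s: 6.23
tcp_pos: [0.4654, 0.1118, 0.0977]
orientation: [0.399, -0.521, 0.598, -0.46]
wrist_force: [-0.8, -0.4, -0.7]
grip_width: 0.0002
```

Request:
{"api": "drive_tool", "payload": {"steps": "1 -8 0 0 0 2.5 -0.3; 1 -17 0 0 0 5 -0.7; 1 -25 0 1 0 7.4 -1; 1 -33 0 2 0 9.9 -1.4; 1 -41 0 4 0 12.4 -1.7"}}

```text
time_s: 6.65
tcp_pos: [0.4798, 0.1505, 0.0985]
orientation: [0.34, -0.562, 0.644, -0.393]
wrist_force: [-0.8, -1.2, 0.3]
grip_width: -0.0004
```

Request:
{"api": "drive_tool", "payload": {"steps": "1 -8 0 0 0 2.5 -0.3; 1 -17 0 0 0 5 -0.7; 1 -25 0 1 0 7.4 -1; 1 -33 0 2 0 9.9 -1.4; 1 -41 0 4 0 12.4 -1.7"}}

```text
time_s: 7.07
tcp_pos: [0.5023, 0.1851, 0.0993]
orientation: [0.277, -0.596, 0.682, -0.32]
wrist_force: [-1.4, -0.3, 0.1]
grip_width: 0.0004
```

```bash
python3 pose.py 135 .18 8 .022
```

```text
t 7.0667 tcp [0.5023 0.1851 0.0993] F [-1.4 -0.3  0.1] j [-0.35  0.61 -0.17  2.03  0.48  0.5  -1.6 ] target [0.513  0.1965 0.0943]
[-15.6   5.1   0.3] [ 0.23  4.96 -0.93]
tip [0.51  0.179 0.027] phi 139.59 r 0.1805
```

Now 8° more (stopping about 4° short), then a measurement.

Request:
{"api": "drive_tool", "payload": {"steps": "1 -7 1 0 0 2 -0.3; 1 -14 2 0 0 4 -0.6; 1 -20 3 1 0 6 -0.8; 1 -26 3 1 0 8 -1.1; 1 -26 3 1 0 8 -1.1"}}

```text
time_s: 7.48
tcp_pos: [0.5218, 0.2056, 0.0955]
orientation: [0.233, -0.615, 0.703, -0.271]
wrist_force: [1.0, -0.3, -0.8]
grip_width: -0.0002
```

```bash
python3 pose.py 127.4 .18 8 .022; python3 - <<'E'
from fit import *
from station import viewer
cs=[viewer.capture(n) for n in('scene','side')]
for i in(0,1):
  x,f,_=fit(cs[i:i+1],[.6475,.062,np.deg2rad(-86)],True); print(np.rad2deg(x[2]),f)
  np.savez(f'm{i}.npz',**cs[i])
x[2]=np.deg2rad(-86)
overlay(cs,x,'pics/m1.png',[(235,225),(240,185)],[stand(x,np.deg2rad(-176))])
E
```

```text
t 7.4833 tcp [0.5218 0.2056 0.0955] F [ 1.  -0.3 -0.8] j [-0.39  0.65 -0.14  1.95  0.42  0.55 -1.7 ] target [0.532  0.2131 0.0943]
[-12.6   1.4   1.1] [ 0.19  4.42 -0.97]
tip [0.5288 0.1985 0.0232] phi 131.02 r 0.1809
-86.42825035588311 123.3125
-86.71914606045539 2597.3125
```

View pics/m1.png

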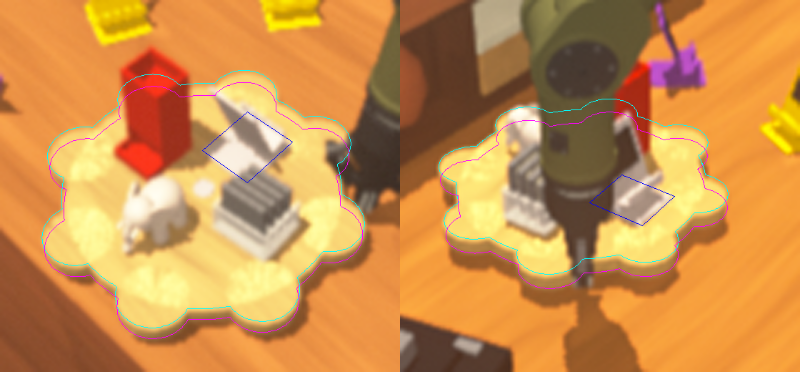

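The stand is now at the front right of the axis (scene (248,148)), with the disc at about −86.5°. I'll push 2.5° more, then back off for a clear look at the stand's own yaw.

Request:
{"api": "drive_tool", "payload": {"steps": "1 -4 1 0 0 1.3 -0.2; 1 -8 1 0 0 2.5 -0.4; 1 -8 1 0 0 2.5 -0.4; 1 0 1 -5 0 2.5 -0.4; 1 8 -5 -30 0 2.5 -0.4"}}

```text
time_s: 8.0
tcp_pos: [0.4963, 0.218, 0.0957]
orientation: [0.219, -0.619, 0.711, -0.254]
wrist_force: [0.6, 0.7, -0.9]
grip_width: 0.0
```

Request:
{"api": "drive_tool", "payload": {"steps": "1 0 -25 -30 0 0 0; 1 0 -60 -50 0 0 0; 1 0 -90 -80 0 0 0; 1 0 -120 -110 0 0 0; 1 0 -120 -110 0 0 0"}}

```text
time_s: 8.42
tcp_pos: [0.4106, 0.3251, 0.2044]
orientation: [0.221, -0.621, 0.706, -0.261]
wrist_force: [0.0, 1.3, -0.1]
grip_width: -0.0002
```

```bash
python3 pose.py 127.4 .18 8 .022; python3 - <<'E'
from fit import *
from station import viewer
cs=[viewer.capture(n) for n in('scene','side')]
for i in(0,1):
  x,f,_=fit(cs[i:i+1],[.6475,.062,np.deg2rad(-89)],True); print(np.rad2deg(x[2]),f)
  np.savez(f'm{i}.npz',**cs[i])
ims=[]
for c in cs:
  u,v=np.int32(proj(c,[[.57,.062,.07]])[0]); print(u,v)
  im=cv2.resize(c['frame'][v-35:v+35,u-25:u+25],None,fx=8,fy=8,interpolation=cv2.INTER_CUBIC)
  q=(proj(c,stand([.6475,.062],-np.pi))-[u-25,v-35]+.5)*8; cv2.polylines(im,[np.int32(q)],True,(0,0,255),1); ims.append(im)
cv2.imwrite('pics/m2.png',np.hstack(ims)[...,::-1])
E
```

```text
t 8.4167 tcp [0.4106 0.3251 0.2044] F [ 0.   1.3 -0.1] j [-0.66  0.46 -0.19  1.91  0.3   0.8  -1.91] target [0.532  0.2131 0.0943]
[-19.7 130.9 147.9] [ 0.44  2.48 -0.99]
tip [0.4174 0.3183 0.132 ] phi 131.92 r 0.3444
-88.18565527652709 102.125
-89.05765832822969 2829.4375
252 205
249 183
```

View pics/m2.png

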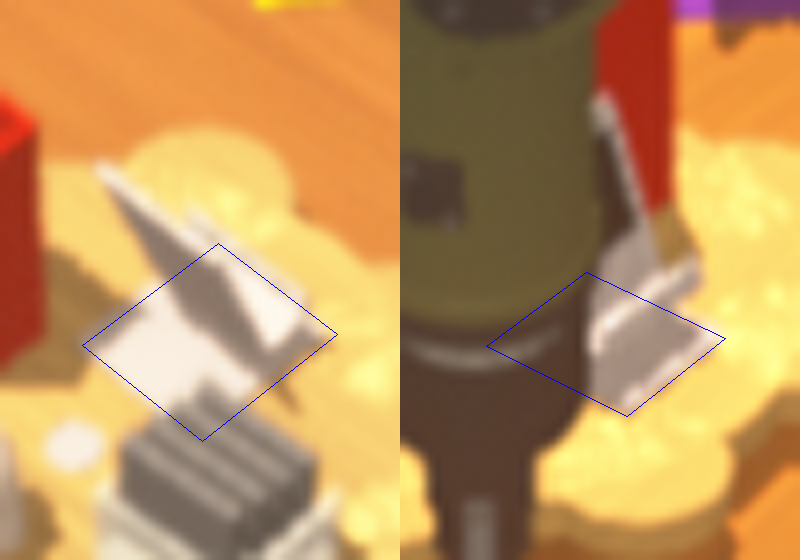

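The arm still covers part of the side view. I'll raise it out of the way and get the stand's yaw from the bottom front edge of its base plate.

Request:
{"api": "drive_tool", "payload": {"steps": "1 20 -40 -20 0 0 0; 1 50 -75 -20 0 0 0; 1 85 -100 -20 0 0 0; 1 120 -120 -30 0 0 0; 1 160 -130 -40 0 0 0"}}

```text
time_s: 8.93
tcp_pos: [0.2648, 0.2635, 0.3205]
orientation: [0.219, -0.619, 0.709, -0.255]
wrist_force: [-1.1, 0.8, 1.6]
grip_width: -0.0001
```

Request:
{"api": "drive_tool", "payload": {"steps": "1 40 -5 10 0 0 0; 1 80 -10 20 0 0 0; 1 120 -15 30 0 0 0; 1 160 -20 30 0 0 0; 1 160 -20 30 0 0 0"}}

```text
time_s: 9.35
tcp_pos: [0.1541, 0.1363, 0.342]
orientation: [0.22, -0.618, 0.71, -0.254]
wrist_force: [1.2, -0.0, -1.0]
grip_width: 0.0
```

```bash
python3 pose.py 127.4 .18 8 .022; python3 - <<'E'
from fit import *
from station import viewer
cs=[viewer.capture(n) for n in('scene','side')]
for i in(0,1):
  x,f,_=fit(cs[i:i+1],[.6475,.062,np.deg2rad(-89)],True); print(np.rad2deg(x[2]),f)
  np.savez(f'm{i}.npz',**cs[i])
ims=[]
for c in cs:
  u,v=np.int32(proj(c,[[.57,.062,.07]])[0]); print(u,v)
  ims.append(cv2.resize(c['frame'][v-30:v+30,u-20:u+20],None,fx=10,fy=10,interpolation=cv2.INTER_CUBIC))
cv2.imwrite('pics/m3.png',np.hstack(ims)[...,::-1])
E
```

```text
t 9.35 tcp [0.1541 0.1363 0.342 ] F [ 1.2 -0.  -1. ] j [-0.7  -0.22 -0.24  2.29  0.09  1.11 -1.86] target [0.532  0.2131 0.0943]
[-341.   270.5  143.7] [ 0.05  1.84 -0.31]
tip [0.1605 0.1285 0.2697] phi 172.22 r 0.4915
-88.25313702342565 101.75
-88.55356712932033 251.375
252 205
249 183
```

View pics/m3.png

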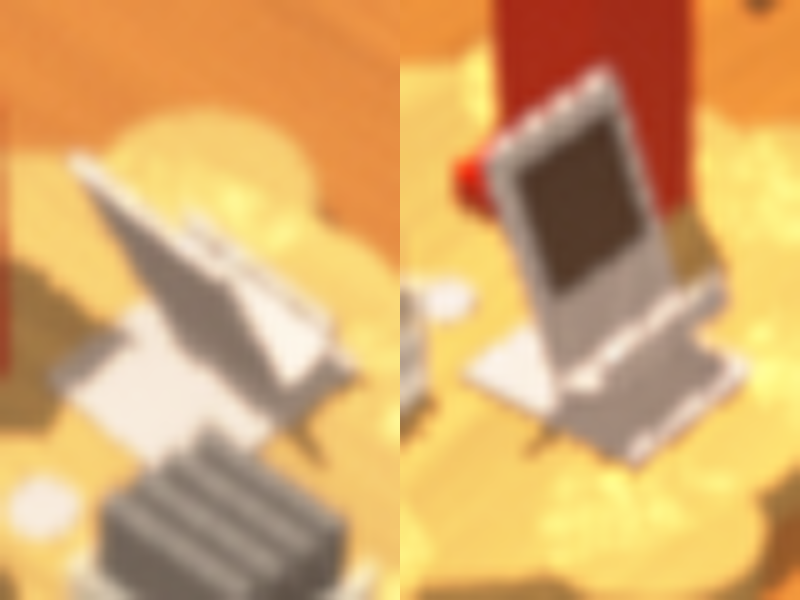

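```bash
python3 - <<'E'
from fit import *
from scipy.optimize import least_squares
c=dict(np.load('m1.npz')); s=dict(np.load('m0.npz'))
off=np.array([229,153])-.45
L,F,Rr=[back(c,np.array(p)/10+off,.040)[:2] for p in((62,374),(232,465),(345,372))]
print(L,F,Rr,'len',np.hypot(*(L-F)),np.hypot(*(Rr-F)))
ang=lambda d:np.rad2deg(np.arctan2(d[1],d[0]))
print('side edge dir (want 180)',ang(F-L),'front edge (want -90)',ang(Rr-F))
# fit rectangle to 3 corners
def f(p,w=[(0,-1,'')]):
    R=np.array([[np.cos(p[2]),-np.sin(p[2])],[np.sin(p[2]),np.cos(p[2])]])
    m=[p[:2]+R@np.array(v) for v in((.04,.035),(-.04,.035),(-.04,-.035))]
    q=proj(c,[[*a,.040] for a in m]); return (q-(np.array([(62,374),(232,465),(345,372)])/10+off)).ravel()
r=least_squares(f,[.57,.062,0],x_scale=[.01,.01,.1]); p=r.x
print(p[:2],'yaw deg (want 0)',np.rad2deg(p[2]),'r',np.hypot(*(p[:2]-[.6475,.062])),'dir',ang(p[:2]-[.6475,.062]),r.fun.round(2))
# lean plate top edge (z=.143), lip: directions
for nm,cc,o,z,a,b in(('top side',c,(229,153),.143,(92,150),(208,68)),('top scene',s,(232,175),.143,(72,158),(190,238)),):
    A,B=[back(cc,np.array(q)/10+np.array(o)-.45,z)[:2] for q in(a,b)]; print(nm,A,B,ang(B-A),np.hypot(*(B-A)))
E
```

```text
[0.60971714 0.09423104] [0.53031767 0.09693712] [0.5316962  0.03113919] len 0.07944556606740982 0.0658123645458346
side edge dir (want 180) 178.04800921506293 front edge (want -90) -88.79977785697282
[0.57049306 0.06213224] yaw deg (want 0) -0.6747590998015706 r 0.07700705241996025 dir 179.90161202615568 [-0.7   0.2  -0.25  0.03  0.97 -0.31]
top side [0.59347626 0.09298762] [0.59409284 0.0298432 ] -89.44054691259886 0.06314743065695674
top scene [0.60065436 0.02870025] [0.59776014 0.07800184] 93.3596590275581 0.04938646549547033
```

The stand's yaw comes out near −0.7° and its direction at 179.9°. That is already close to square, while the disc reads −88.4°. I'll confirm with the wrist camera from above.

```bash
python3 pose.py 150 .17 5 .30
```

```text
t 9.45 tcp [0.158  0.1407 0.3427] F [-0.1  1.1 -0.2] j [-0.7  -0.21 -0.24  2.28  0.1   1.1  -1.86] target [0.4948 0.1502 0.3727]
[-2.665e+02 -1.000e-01  2.082e+02] [ -2.89 -20.55   2.02]
tip [0.1647 0.1332 0.2704] phi 171.61 r 0.4881
```

Request:
{"api": "drive_tool", "payload": {"steps": "1 -33 0 25 0 -3 0; 1 -66 0 50 -0.5 -6 0.5; 1 -99 0 76 -1 -9 1; 1 -132 0 102 -1.5 -12 1; 1 -165 0 128 -2 -15 1.5"}}

```text
time_s: 9.87
tcp_pos: [0.3686, 0.1487, 0.3598]
orientation: [0.309, -0.595, 0.66, -0.34]
wrist_force: [-0.2, 1.3, 1.1]
grip_width: 0.0002
```

Request:
{"api": "drive_tool", "payload": {"steps": "1 -33 0 25 0 -2 0; 1 -66 0 50 0 -4 0; 1 -100 0 70 -0.5 -5 0.5; 1 -110 0 70 -0.9 -5.5 0.5; 1 -110 0 70 -0.9 -5.5 0.5"}}

```text
time_s: 10.28
tcp_pos: [0.4889, 0.1997, 0.3649]
orientation: [0.34, -0.585, 0.638, -0.367]
wrist_force: [0.3, -0.5, -0.4]
grip_width: 0.0001
```

```bash
python3 pose.py 150 .17 5 .30; python3 - <<'E'
from fit import *
from station import viewer
c=viewer.capture('wrist'); np.savez('w.npz',**c)
print(c['K'][0],proj(c,[[.57,.062,.04]]))
cv2.imwrite('pics/w.png',cv2.resize(c['frame'],(800,600),interpolation=cv2.INTER_CUBIC)[...,::-1])
E
```

```text
t 10.2833 tcp [0.4889 0.1997 0.3649] F [ 0.3 -0.5 -0.4] j [-0.52  0.28  0.06  1.69  0.06  1.13 -1.01] target [0.4948 0.1502 0.3727]
[40.  -5.  30.3] [0.15 0.06 0.27]
tip [0.494  0.1963 0.2922] phi 138.81 r 0.2039
[275.30811875   0.         258.697881  ] [[329.06443427 205.53689566]]
```

View pics/w.png

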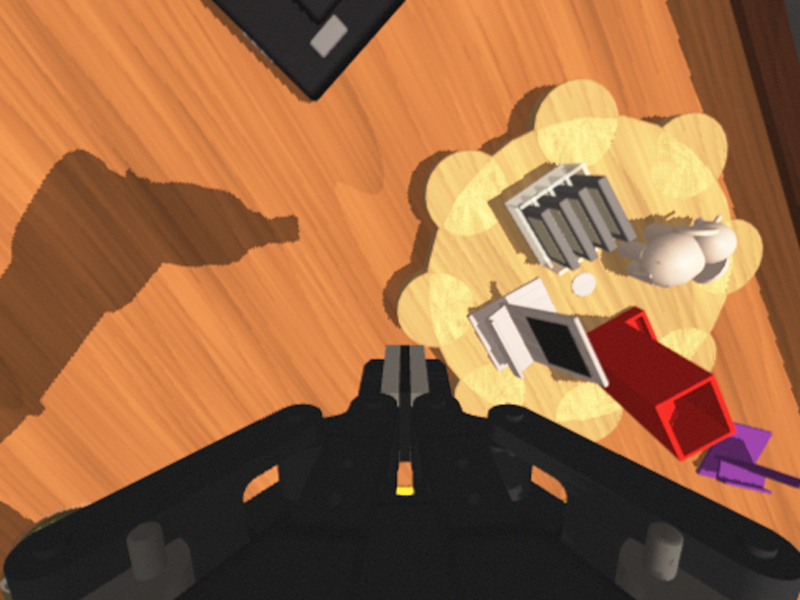

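The wrist view shows the stand cleanly, with its lip outwards at (470,318)–(522,376) and the base's rear edge near (540,280). I'll zoom in with the square-on rectangle overlaid.

```bash
python3 - <<'E'
from fit import *
c=dict(np.load('w.npz'))
x,f,_=fit([c],[.6475,.062,np.deg2rad(-88.5)]); print(x[:2],np.rad2deg(x[2]),f)
u,v=285,165
im=np.ascontiguousarray(cv2.resize(c['frame'][v:v+80,u:u+106],None,fx=7.5,fy=7.5,interpolation=cv2.INTER_CUBIC))
q=(proj(c,rect(.5705,.062,0,.04,.035,.04))-[u,v]+.5)*7.5; cv2.polylines(im,[np.int32(q)],True,(0,0,255),1)
cv2.imwrite('pics/wz.png',im[...,::-1])
E
```

```text
[0.64685364 0.05999186] -88.45194141857166 241.6875
```

View pics/wz.png

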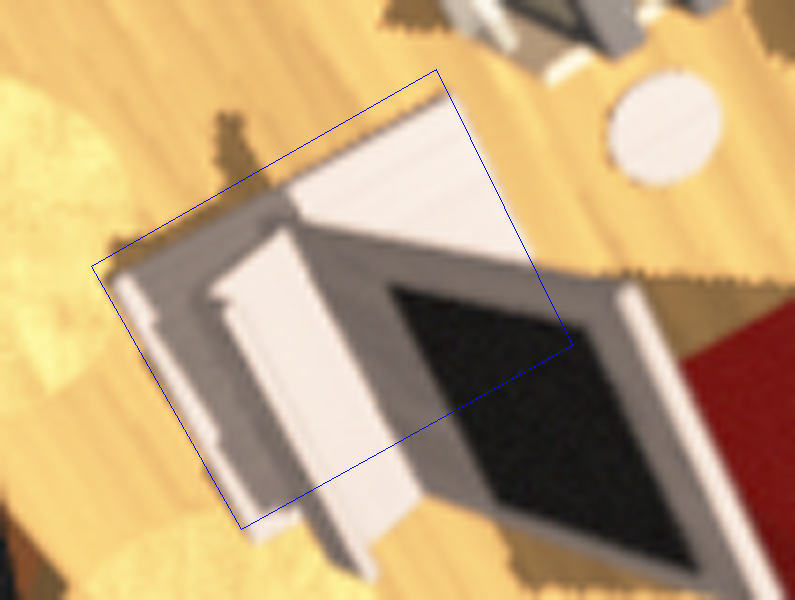

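```bash
python3 - <<'E'
from fit import *
c=dict(np.load('w.npz'))
P=[back(c,np.array(p)/7.5+[284.5,164.5],.041)[:2] for p in((118,278),(450,95),(258,540),(533,260))]
a=lambda i,j:np.rad2deg(np.arctan2(*(P[j]-P[i])[::-1]))
n=lambda i,j:np.hypot(*(P[j]-P[i]))
print(P); print('side edge',a(0,1),n(0,1),'front',a(0,2)+90,n(0,2),'rear',a(1,3)+90)
ctr=(P[1]+P[2])/2; d=ctr-[.6469,.060]; print(ctr,np.hypot(*d),np.rad2deg(np.arctan2(d[1],d[0])))
E
```

```text
[array([0.53395561, 0.09234135]), array([0.61040587, 0.09123605]), array([0.53244286, 0.02350784]), array([0.61068253, 0.0496785 ])]
side edge -0.8283123719390273 0.07645824687549181 front -1.258981188215344 0.06885012349273531 rear 0.38143934262953394
[0.57142436 0.05737194] 0.07552137748893789 -178.00577157343824
```

From the wrist view the stand's yaw is about −0.8°, agreeing with −0.7° from the side view. Any correction would be within measurement error, so I'll stop here. The hand is clear, so I'll let it settle and hand in.

Request:
{"api": "drive_tool", "payload": {"steps": "1 0 0 0 0 0 0; 1 0 0 0 0 0 0; 1 0 0 0 0 0 0"}}

```text
time_s: 10.58
tcp_pos: [0.4851, 0.198, 0.368]
orientation: [0.339, -0.585, 0.638, -0.368]
wrist_force: [-0.3, -0.2, -0.1]
grip_width: 0.0
```

```bash
python3 - <<'E'
from fit import *
from station import arm, viewer
c=viewer.capture('scene'); x,f,_=fit([c],[.6475,.062,np.deg2rad(-88)],True); print(np.rad2deg(x[2]),f,np.abs(arm.get_obs()['qd']).max())
print(arm.close_job())
E
```

```text
-88.21043319584325 100.875 0.005380314012256877
the job is handed in; nothing more can be done
None
```

The phone stand is now at the front of the turntable, facing the robot square to within about 1°. I handed the job in at about 10.6 s.

**What I did:** I turned the turntable about 96° clockwise with the shut fingertips in its rim hollows, in two strokes across the front. Force readings after each move stayed below about 3 N. I then lifted the hand clear and handed in with the arm still and touching nothing.

**Stand facing:** yaw is about −0.7° from the side camera and −0.8° from the wrist camera (three edges in that view ranged from −1.3° to +0.4°).

**Stand position:** its direction from the axis came out at 179.9° from the side camera and −178.0° from the wrist camera, where exactly front is 180°. The two differ by about 2°, within the calibration error.

**Disc angle:** the fit gives about −88.3°, 1.7° short of the nominal −90°. The stand sits slightly turned on the disc, so I judged by the stand itself and left it.

**Other objects:** the arm kept clear of the games console, the key bowl and the look-alikes. In the pictures, the things on the disc were still standing in place. I did not measure any of their positions again at the end.

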